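# File a row of paraffin blocks against the sprung backstop

## Task

Stand the steel end block on the tray's apron, squarely behind the row of six paraffin blocks, and with it push the whole row as one block into the empty lane until it presses the backstop's spring pad in by about 2 mm; by no means drive the pad in as far as it goes. Leave the end block standing close up behind the row, so that all six blocks stand upright and square in the lane with no gaps, still bearing on the pad; do not knock over a block or disturb the jar, the mould and the dropper bottle.

Things in the scene. Friction and masses are not known exactly. Their poses are not given: they have to be found in the camera images.
- tray: Fixed grey sheet-metal filing tray. Origin at bench level on the empty lane's centre line, at its mouth; x points into the lane (the way to push), y across, z up. x lies within 0.27 rad of world +y. Floor top at z = 4 mm, floor y -30 to 69 mm. The second lane, centred on y = 45 mm, is full of fixed blocks from x = 40 to 170 mm (tops at z = 38 mm or lower).
- apron_end (a point): Middle of the open end of the apron, on the floor's top (z = 4 mm), in line with the empty lane, 165 mm before its mouth; axes as the tray. The apron is the level floor from here to the mouth, with no walls beside the row.
- lane_mouth (a point): Centre of the empty lane's mouth, on the floor's top (z = 4 mm); axes as the tray. From here the lane runs 160 mm along x between 2 mm walls, 43 mm apart inside, 16 mm high above the floor. The walls' ends flare outwards over the 12 mm before the mouth, to 55 mm apart. Sliding the row takes 1 to 3 N, more for moments where it rubs on the walls.
- backstop: Dark bracket, 10 x 46 x 30 mm, at the lane's far end (origin on the lane floor, 165 mm inside the mouth). A rod clamped in it carries the black spring pad (3 x 40 x 25 mm) for the row to bear on. The pad's place is NOT measured: its free face is anywhere 85 to 135 mm inside the mouth. The rod never slips; the pad gives 1 mm per 3 N, with 8 mm of travel, and springs back.
- endblock_grip (a point): Middle of the steel end block's grip fin, 49 mm above its underside; x along the fin, z up. The fin is 36 mm long (x), 10 mm thick (y) and stands from 34 to 65 mm above the underside.
- endblock: Loose steel end block, about 0.5 kg: 40 mm long (x), 38 mm wide (y), 34 mm high, with the grip fin on top; origin at the centre of its underside. It starts upright on the bench past the apron's open end. Front and back are alike; the faces 20 mm from the centre along its x are for pushing. Only its weight keeps it in place once let go.
- block1: Paraffin block 1 of 6 in the row, on its plastic cassette (28 g or so): 12 mm thick along its x, 40 mm wide along y, 28 mm high, standing on its long edge on the tray floor; origin at the centre of its underside, x pointing roughly into the lane. Nearest the apron's open end: the end block stands behind it, on its -x side. The row starts loose on the apron, blocks some 3 mm apart, a little crooked and off the lane's centre line.
- block2: Paraffin block 2 of 6 in the row, on its plastic cassette (28 g or so): 12 mm thick along its x, 40 mm wide along y, 28 mm high, standing on its long edge on the tray floor; origin at the centre of its underside, x pointing roughly into the lane. The row starts loose on the apron, blocks some 3 mm apart, a little crooked and off the lane's centre line.
- block3: Paraffin block 3 of 6 in the row, on its plastic cassette (28 g or so): 12 mm thick along its x, 40 mm wide along y, 28 mm high, standing on its long edge on the tray floor; origin at the centre of its underside, x pointing roughly into the lane. The row starts loose on the apron, blocks some 3 mm apart, a little crooked and off the lane's centre line.
- block4: Paraffin block 4 of 6 in the row, on its plastic cassette (28 g or so): 12 mm thick along its x, 40 mm wide along y, 28 mm high, standing on its long edge on the tray floor; origin at the centre of its underside, x pointing roughly into the lane. The row starts loose on the apron, blocks some 3 mm apart, a little crooked and off the lane's centre line.
- block5: Paraffin block 5 of 6 in the row, on its plastic cassette (28 g or so): 12 mm thick along its x, 40 mm wide along y, 28 mm high, standing on its long edge on the tray floor; origin at the centre of its underside, x pointing roughly into the lane. The row starts loose on the apron, blocks some 3 mm apart, a little crooked and off the lane's centre line.
- block6: Paraffin block 6 of 6 in the row, on its plastic cassette (28 g or so): 12 mm thick along its x, 40 mm wide along y, 28 mm high, standing on its long edge on the tray floor; origin at the centre of its underside, x pointing roughly into the lane. Leading block, nearest the lane's mouth: it meets the pad. The row starts loose on the apron, blocks some 3 mm apart, a little crooked and off the lane's centre line.
- jar: Bystander: clear specimen jar, 44 mm across, 58 mm high, on the bench beyond the tray; origin under its centre.
- mould: Bystander: steel embedding mould, 44 x 34 x 14 mm, open, on the bench beyond the tray; origin under its centre.
- dropper: Bystander: small amber dropper bottle, 28 mm across, 65 mm high, on the bench past the far end of the tray, at the left; origin under its centre.

How it is judged:
By the outcome, as a careful person would: the job done as asked, in the order asked, and still so for the second after the job is handed in, with the robot touching nothing.
It also fails if it takes over 67 s, if anything falls off the work surface, if the arm or the gripper's body presses on something with over 40 N, if the wrist force passes 120 N, or if a joint passes its speed limit or range.

## Robot

A 7-joint arm with a two-finger parallel gripper is mounted at the origin on the work surface. World frame = base frame: x ahead of the robot, y to its left, z up, the work surface at z = 0. Lengths are in m, angles in rad, forces in N, time in s.
With the tool pointing down it reaches from about 0.35 to 0.9 m from the base axis. Payload 19.9 kg.
Tool frame: the origin (TCP) lies between the finger pads; the fingertips stand 22 mm ahead of it and the grasp point (between the pads) lies 3 mm ahead of it; z points along the fingers, y is the line along which they close (so a half turn about z gives the same grasp; the last joint's range is limited). The gripper opens to 94 mm and grips with 3 to 60 N. Pads are 16 mm wide; open, the fingers measure 119 mm over their backs; the gripper's body (75 mm by 177 mm) begins 78 mm behind the grasp point.
Start: joints at [1.165, 0.417, -0.01, 1.614, 0.005, 1.111, -0.053], TCP at [0.223, -0.584, 0.227] pointing down, gripper open.
Joint ranges: [-2.81, 2.81], [-0.39, 2.02], [-1.27, 1.25], [0.06, 2.57], [-1.19, 4.33], [0.19, 2], [-2.82, 2.82]. Speed limits (rad/s): [1.89, 1.89, 2.39, 2.39, 3.01, 3.01, 3.01].

## Interface

Orientations are given as a 3x3 rotation matrix whose columns are the frame's x, y, z axes.
In Python, from plant import state, imaging, workorder gives the robot as it stands. The module is installed in compiled form; this text tells all that it offers.
- The arm moves only by the tool step_arm, never from a script. Its argument "motion" is one flat list of numbers, 6 for each row, row after row: the shift along the tool's x, y, z in mm, then the turn, a rotation vector about the tool's x, y, z in degrees. In form: [tx, ty, tz, rx, ry, rz, tx, ty, tz, rx, ry, rz, ...]. A call has 1 to 8 rows; each row shifts and turns the commanded pose from where the row before left it, along the tool's axes as they then stand; what a row does not reach is not made up. A row lasts 1/10 s, in which the tool goes at most 50 mm and 8.59 degrees, less where a joint would pass 70% of its speed; a pose out of reach is approached as far as the arm can. A call is refused whole if a number of a shift passes 50 or a number of a turn 8.59, either way. A call with a gripper value outside its range is refused whole. "grip" is the finger opening in mm, from 0 to 94, set as the call begins (left out, the last holds). The fingers move at their own pace and stop on an object; "force" is the grip in N (left out, the last holds). Time passes only in rows, so rows that do not move let the fingers close. It gives the time, the measured TCP pose, the force, the opening and the grip force at its end, in the units of the state.
- state(): the state, without advancing time (a new reading comes with each control period).
- imaging.get_image(name): name is "scene" or "top" or "wrist"; returns a dict with "frame" (420x560x3 uint8, blue, green, red), "depth" (420x560 float32, m along the optical axis (not along the pixel's ray), 0 where there is no reading), "K" (3x3 intrinsics, pixels), "extrinsics" (4x4, takes a point from world to camera coordinates); the wrist camera has in their place "mount" (4x4, takes a point from camera to tool coordinates, whose origin is the TCP and whose axes are the flange's). Camera axes: x right, y up, looking along -z (the intrinsics and any distortion apply to the point x, -y, -z); pixel columns grow to the right and rows downward; lengths in m; the calibration is good to about 2 mm. The wrist camera is an equidistant fisheye: a pixel r from the principal point sees the ray r / f radians off the axis. A picture is of the moment at which its call begins: read the wrist's pose just before it.
- workorder.sign_off(): hands the job in; it is judged then, once.
Trained networks look in a picture, given as the dict that the camera call returned (one of the last four; its "shot" number tells which), for a name from the list of things; names that differ only in an ending like _2 or _b are one class to them, and where a whole thing is asked for, a point or a joint stands for the part that bears it (a point fixed in the world has none). Each returns a list of dicts, best first, with "p" (0 to 1); they miss things now and then, are a little off and sometimes report something else, mostly with a low value. They report only what shows in the picture. A call takes as long as a camera call.
- imaging.trace(picture, query): "pixels" (420x560 bool, what is visible of it) and "point" ([row, column] in pixels, amid what is visible of it).
The state is a dict: "time_s": time; "q": joint angles; "qvel": joint speeds; "joint_efforts": joint torques, N m; "eef_pos": TCP position; "tool_rot": TCP orientation; "ft_force": force on the tool from outside, world axes, zero at the start; "torque": the same for the moment, N m; "finger_gap": finger opening in m; "grasp_force": force on a finger pad.
Only numpy, scipy, OpenCV 4.12 (cv2) and the standard library are available. Lean on these libraries where they do the work, as an engineer would, in place of code of your own. Each camera call takes 0.05 s, during which the arm holds its last target. There are 200 camera calls.

## Working session

There is one attempt and no reset: what is moved stays moved. The work goes in short steps, Python scripts to look and compute and a tool call to move; the robot and the scene stay as the last step left them, time stands still between calls to the robot, and variables do not carry over. Pictures are saved under pics/ and viewed, at most 10 in all, crops included, and the job is handed in when it is done.

Besides the shell and the picture viewer there is one more tool, called after "Request:" as name(argument=value, ...), one argument or row to a line, values as JSON. step_arm: Moves the arm, as the interface text tells. Its arguments: {"type":"object","properties":{"motion":{"type":"array","items":{"type":"number"}},"grip":{"type":"number"},"force":{"type":"number"}},"required":["motion"]}

```bash
mkdir -p pics; cat > h.py <<'E'
import numpy as np, cv2
from plant import state, imaging, workorder
def cloud(d):
    K=d["K"];z=d["depth"].astype(float);r,c=np.indices(z.shape)
    P=np.stack([(c-K[0,2])/K[0,0]*z,-(r-K[1,2])/K[1,1]*z,-z],-1)
    T=np.linalg.inv(d["extrinsics"])
    return P@T[:3,:3].T+T[:3,3]
E
python3 - <<'E'
from h import *
s=state();print(s["time_s"],s["eef_pos"],s["tool_rot"],s["ft_force"])
for n in ["scene","top"]:
    d=imaging.get_image(n);cv2.imwrite(f"pics/{n}0.png",d["frame"])
    W=cloud(d);np.save(n+"0.npy",W);print(n,d["K"].tolist(),np.linalg.inv(d["extrinsics"])[:3].round(3).tolist())
    for q in ["endblock","tray","block1","block6","backstop","jar","mould","dropper"]:
        for t in imaging.trace(d,q)[:6 if q=="block1" else 1]:
            m=t["pixels"]&(d["depth"]>0);p=W[m]
            print(q,round(t["p"],2),t["point"],m.sum(),np.median(p,0).round(3),np.percentile(p[:,2],97).round(3) if len(p) else "")
E
```

```text
0.0 [ 0.22285879 -0.5835463   0.22681876] [[ 9.34195481e-01  3.56761210e-01 -4.92944974e-04]
 [ 3.56761544e-01 -9.34194839e-01  1.09702570e-03]
 [-6.91304344e-05 -1.20070026e-03 -9.99999277e-01]] [-0.92040179 -0.14878705  0.49782606]
scene [[531.7028143612648, 0.0, 282.9480984740929], [0.0, 531.7028143612648, 213.42047571450172], [0.0, 0.0, 1.0]] [[-0.635, -0.469, 0.614, 1.331], [0.773, -0.393, 0.499, 0.598], [0.007, 0.791, 0.612, 0.786]]
endblock 0.81 [153.8, 218.4] 349 [ 0.482 -0.302  0.031] 0.065
tray 0.93 [223.0, 346.2] 3926 [0.483 0.099 0.01 ] 0.033
block1 0.64 [204.9, 309.1] 180 [0.508 0.015 0.021] 0.032
block1 0.61 [200.2, 298.1] 90 [ 0.514 -0.019  0.028] 0.032
block1 0.55 [204.5, 302.2] 104 [ 0.514 -0.004  0.028] 0.033
block1 0.52 [196.5, 293.8] 88 [ 0.51  -0.035  0.029] 0.033
block6 0.64 [204.9, 309.1] 180 [0.508 0.015 0.021] 0.032
backstop 0.83 [235.7, 375.0] 450 [0.51  0.199 0.023] 0.047
jar 0.81 [236.4, 226.5] 549 [ 0.73  -0.051  0.037] 0.059
mould 0.89 [304.8, 316.3] 439 [0.728 0.209 0.005] 0.015
dropper 0.53 [270.4, 454.4] 296 [0.503 0.371 0.034] 0.064
top [[380.9908951
[... 184 characters left out ...]
85]]
endblock 0.64 [265.1, 434.8] 462 [ 0.472 -0.308  0.033] 0.066
tray 0.6 [272.7, 262.2] 6161 [0.475 0.067 0.004] 0.033
block1 0.62 [257.9, 284.8] 76 [0.5   0.013 0.03 ] 0.033
block1 0.58 [258.7, 311.9] 109 [ 0.497 -0.046  0.03 ] 0.033
block1 0.51 [260.7, 319.3] 68 [ 0.492 -0.063  0.03 ] 0.034
block1 0.49 [259.8, 291.6] 77 [ 0.498 -0.003  0.03 ] 0.034
block1 0.46 [259.4, 298.7] 104 [ 0.498 -0.016  0.03 ] 0.034
block6 0.62 [257.9, 284.8] 76 [0.5   0.013 0.03 ] 0.033
backstop 0.83 [258.8, 209.9] 375 [0.505 0.183 0.026] 0.048
jar 0.78 [164.7, 313.3] 382 [ 0.713 -0.057  0.056] 0.06
mould 0.84 [164.0, 199.4] 298 [0.727 0.212 0.003] 0.015
dropper 0.79 [265.3, 129.1] 191 [0.493 0.362 0.041] 0.065
```

```bash
python3 - <<'E'
from h import *
f=cv2.imread("pics/top0.png");cv2.imwrite("pics/top0c.png",cv2.resize(f[200:340,190:470],None,fx=2.85,fy=2.85,interpolation=cv2.INTER_CUBIC))
# ortho height map from both views
for n in ["top","scene"]:
    W=np.load(n+"0.npy").reshape(-1,3)
    for nm,lo,hi,bx in [("walls+",.016,.0235,(.35,.62,.05,.16)),("endtop",.06,.07,(.4,.56,-.36,-.25)),("endbody",.03,.037,(.4,.56,-.36,-.25)),("backtop",.04,.055,(.42,.6,.12,.28)),("floor",.0025,.006,(.35,.65,-.3,.3))]:
        m=(W[:,2]>lo)&(W[:,2]<hi)&(W[:,0]>bx[0])&(W[:,0]<bx[1])&(W[:,1]>bx[2])&(W[:,1]<bx[3])
        p=W[m][:,:2]
        if len(p)<5: continue
        r=cv2.minAreaRect((p*1000).astype(np.float32));print(n,nm,len(p),r,p.mean(0).round(4),W[m][:,2].mean().round(4))
E
```

```text
top walls+ 202 ((478.5108947753906, 105.35151672363281), (108.33002471923828, 91.57426452636719), 88.99658203125) [0.4798 0.1154] 0.0194
top endtop 83 ((472.5440979003906, -312.57720947265625), (35.471519470214844, 9.796575546264648), 70.74987030029297) [ 0.4725 -0.3121] 0.0643
top endbody 218 ((472.56060791015625, -312.83056640625), (40.139827728271484, 38.45297622680664), 71.7193603515625) [ 0.4723 -0.3115] 0.0332
top backtop 35 ((505.86431884765625, 207.82359313964844), (11.688605308532715, 13.224700927734375), 82.62523651123047) [0.5054 0.2078] 0.047
top floor 3332 ((499.7659912109375, -0.376190185546875), (597.4457397460938, 299.3185729980469), 89.94723510742188) [0.4856 0.0095] 0.0038
scene walls+ 263 ((481.0118408203125, 105.2817153930664), (101.2401123046875, 109.01021575927734), 0.25022998452186584) [0.4971 0.1131] 0.019
scene endtop 38 ((475.6921081542969, -313.67620849609375), (42.741973876953125, 11.933481216430664), 72.42430114746094) [ 0.4768 -0.3123] 0.0635
scene endbody 81 ((477.199951171875, -312.778076171875), (45.0129280090332, 39.37824630737305), 69.34001922607422) [ 0.4815 -0.311 ] 0.0328
scene backtop 33 ((509.5663757324219, 208.47178649902344), (13.690831184387207, 12.598892211914062), 45.53019332885742) [0.5097 0.2081] 0.0463
scene floor 1354 ((500.21685791015625, -0.0001220703125), (299.3105163574219, 599.8605346679688), 0.06857068836688995) [0.4972 0.03  ] 0.0038
```

View pics/top0c.png

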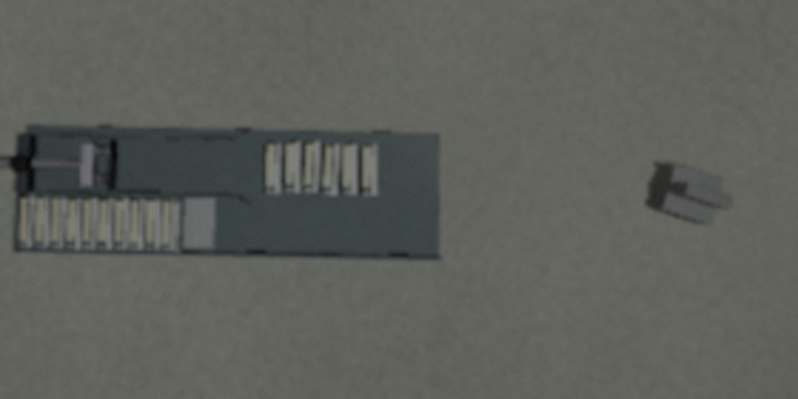

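View pics/scene0.png

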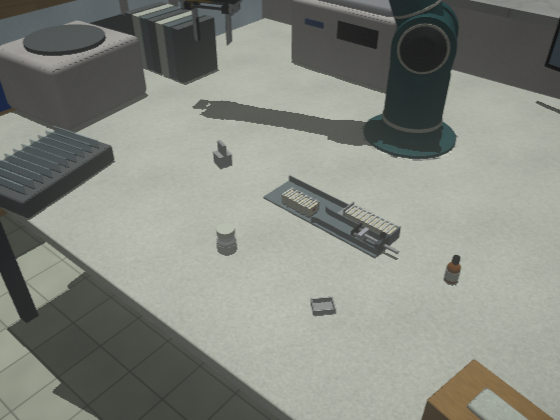

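```bash
cat >> h.py <<'E'
def ray(d,rc,z):
    """pixel (row,col) array -> world xy at height z"""
    K=d["K"];T=np.linalg.inv(d["extrinsics"]);rc=np.asarray(rc,float)
    v=np.stack([(rc[:,1]-K[0,2])/K[0,0],-(rc[:,0]-K[1,2])/K[1,1],-np.ones(len(rc))],-1)@T[:3,:3].T
    return (T[:3,3]+v*((z-T[2,3])/v[:,2])[:,None])[:,:2]
def line(p):
    vx,vy,x,y=cv2.fitLine((p*1000).astype(np.float32),cv2.DIST_HUBER,0,.1,.01).ravel()
    if vx*0.05+vy<0 : vx,vy=-vx,-vy
    return np.array([vx,vy]),np.array([x,y])
def edge(a):  # subpixel position of strongest gradient in 1D
    g=np.abs(np.gradient(cv2.GaussianBlur(a.reshape(1,-1),(5,1),1).ravel()));i=int(g[2:-2].argmax())+2
    l,c,r=g[i-1],g[i],g[i+1];return i+.5*(l-r)/(l-2*c+r-1e-9)
E
python3 - <<'E'
from h import *
d=imaging.get_image("top")
f=d["frame"].astype(np.float32);a=f[...,2]-0.0*f[...,0]
# top edge rows 240..256, cols 210..340 ; end edge cols 335..352 rows 250..286; bottom edge
up=np.array([[240+edge(a[240:253,c]),c] for c in list(range(200,222))+list(range(245,275))+list(range(325,341))])
en=np.array([[r,335+edge(a[r,335:353])] for r in range(252,286)])
U=ray(d,up,.004);E=ray(d,en,.004)
for n,p in(("up",U),("end",E)):
    v,o=line(p);res=((p*1000-o)@np.array([-v[1],v[0]]));print(n,v.round(4),np.degrees(np.arctan2(v[1],v[0])).round(2),o.round(1),"res",res.round(1).tolist())
print(up[::6].round(1).tolist(),en[::6].round(1).tolist())
t=imaging.trace(d,"tray")[0];W=cloud(d)
for q in ["block1","endblock","backstop"]:
    for t in imaging.trace(d,q)[:8]:
        p=W[t["pixels"]&(d["depth"]>0)];z=np.percentile(p[:,2],90);h=p[p[:,2]>z-.006]
        print(q,round(t["p"],2),h.mean(0).round(4),cv2.minAreaRect((h[:,:2]*1000).astype(np.float32)))
P=W[(W[...,0]>.45)&(W[...,0]<.57)&(W[...,1]>.06)&(W[...,1]<.27)&(W[...,2]>.012)]
print((P[np.lexsort((P[:,1],))][::5]*1000).round(0).astype(int).tolist())
E
```

```text
up [0.0366 0.9993] 87.9 [531.6  74.7] res [-0.3, -0.4, -0.8, -0.9, -0.6, -0.2, -0.0, -0.3, 0.3, 0.0, 0.0, 0.5, 0.5, 0.5, 0.4, 0.4, 0.2, -0.1, -0.1, 0.2, 13.4, 13.2, -0.6, -0.7, -0.4, -0.8, -0.8, -1.0, -1.0, -1.0, -0.7, 0.0, -0.3, 0.0, 0.2, 0.3, 0.1, 0.4, 0.7, 0.7, 0.5, 0.4, 0.3, 0.1, 0.3, 0.3, 0.4, 0.7, 0.5, -1.0, -1.9, -2.2, -2.2, -2.0, -1.0, -0.1, -0.1, 0.0, 0.0, 0.1, 0.2, 0.1, -0.0, 0.1, 0.1, -0.0, 0.0, -0.0]
end [ 0.9995 -0.0314] -1.8 [ 479.9 -121.3] res [-0.1, -0.1, 0.0, 0.1, 0.0, 0.3, 0.2, 0.1, 0.1, -0.3, 0.1, -0.1, 0.2, 0.0, 0.5, 0.2, -0.4, -0.3, -0.4, -0.6, -0.5, -0.7, -0.6, -0.4, 0.4, 0.5, 0.2, -0.1, -0.0, -0.1, 0.0, 0.3, 0.4, 0.2]
[[243.5, 200.0], [243.7, 206.0], [244.0, 212.0], [243.9, 218.0], [244.3, 247.0], [244.3, 253.0], [244.7, 259.0], [244.9, 265.0], [245.1, 271.0], [245.6, 327.0], [246.2, 333.0], [246.2, 339.0]] [[252.0, 343.6], [258.0, 343.5], [264.0, 343.5], [270.0, 343.8], [276.0, 343.5], [282.0, 343.7]]
block1 0.62 [ 0.4979 -0.0179  0.0304] ((497.57916259765625, -17.309080123901367), (11.212867736816406, 35.39338684082031), 88.65686798095703)
block1 0.56 [0.4986
[... 4477 characters left out ...]
8, 204, 22], [499, 204, 21], [453, 204, 30], [495, 204, 30], [519, 204, 30], [475, 204, 28], [483, 205, 16], [519, 205, 36], [493, 206, 34], [524, 206, 33], [471, 206, 31], [526, 206, 31], [460, 207, 28], [502, 207, 47], [486, 208, 35], [517, 208, 34], [458, 208, 32], [464, 208, 31], [519, 208, 32], [475, 209, 29], [510, 209, 48], [486, 210, 35], [488, 210, 33], [495, 210, 32], [519, 211, 32], [493, 211, 30], [508, 211, 47], [475, 212, 26], [497, 212, 34], [515, 212, 33], [488, 213, 32], [482, 213, 30], [506, 213, 49], [468, 213, 28], [473, 214, 27], [451, 215, 29], [504, 224, 22], [506, 227, 20], [509, 231, 22], [506, 235, 23], [504, 238, 20], [506, 242, 21], [507, 246, 24], [504, 248, 23]]
```

Request:
step_arm(
  motion=[0, 0, 0, 0, 0, -8.5, 0, 0, 0, 0, 0, -8.5, 0, 0, 0, 0, 0, -8.5, 0, 0, 0, 0, 0, -8.5, 0, 0, 0, 0, 0, -8.5, 0, 0, 0, 0, 0, -7.2],
  grip=50,
)

```text
time_s: 1.75
eef_pos: [0.2229, -0.5839, 0.2274]
tool_rot: [[0.326, 0.945, -0.0], [0.945, -0.326, 0.0], [0.0, -0.0, -1.0]]
ft_force: [0.4, -0.1, -0.3]
finger_gap: 0.051
grasp_force: 0.0
```

Request:
step_arm(
  motion=[42, 18, 0, 0, 0, 0, 42, 18, 0, 0, 0, 0, 42, 18, 0, 0, 0, 0, 42, 18, 0, 0, 0, 0, 42, 19, 0, 0, 0, 0, 42, 19, 0, 0, 0, 0, 43, 19, 0, 0, 0, 0, 43, 18.4, 0, 0, 0, 0],
)

```text
time_s: 2.55
eef_pos: [0.4754, -0.3125, 0.2277]
tool_rot: [[0.332, 0.943, 0.0], [0.943, -0.332, -0.0], [-0.0, 0.0, -1.0]]
ft_force: [0.4, -0.1, 0.2]
finger_gap: 0.0501
grasp_force: 0.0
```

Request:
step_arm(
  motion=[0, 0, 0, 0, 0, 0, 0, 0, 40, 0, 0, 0, 0, 0, 40, 0, 0, 0, 0, 0, 0, 0, 0, 0, 0, 0, 0, 0, 0, 0],
)

```text
time_s: 3.05
eef_pos: [0.4743, -0.3142, 0.1482]
tool_rot: [[0.332, 0.943, -0.0], [0.943, -0.332, 0.0], [0.0, -0.001, -1.0]]
ft_force: [0.0, -0.3, 0.8]
finger_gap: 0.0502
grasp_force: 0.0
```

```bash
python3 - <<'E'
from h import *
s=state();print(s["time_s"],s["eef_pos"],s["q"])
d=imaging.get_image("wrist");print(d["K"].tolist(),d["mount"].round(3).tolist())
cv2.imwrite("pics/w1.png",d["frame"])
# cloud in world
K=d["K"];z=d["depth"].astype(float);r,c=np.indices(z.shape);u=(c-K[0,2])/K[0,0];v=(r-K[1,2])/K[1,1]
R=np.hypot(u,v);t=np.tan(np.minimum(R,1.4))/np.maximum(R,1e-9)
P=np.stack([u*t*z,-v*t*z,-z],-1);M=d["mount"];P=P@M[:3,:3].T+M[:3,3]
P=P@np.array(s["tool_rot"]).T+s["eef_pos"]
m=(z>0)&(R<1.3)
for nm,lo,hi in(("fin",.058,.07),("body",.03,.037)):
    k=m&(P[...,2]>lo)&(P[...,2]<hi)&(np.abs(P[...,0]-.4725)<.035)&(np.abs(P[...,1]+.3125)<.035)
    p=P[k];print(nm,len(p),p.mean(0) if len(p) else "",cv2.minAreaRect((p[:,:2]*1000).astype(np.float32)) if len(p)>5 else "")
E
```

```text
3.05 [ 0.47434032 -0.31417349  0.1481946 ] [ 0.78623425  0.42616597 -0.32095193  1.81991076  0.16415477  0.92200978
  0.05376227]
[[325.19226210127806, 0.0, 281.0651043534586], [0.0, 325.19226210127806, 213.08846642538958], [0.0, 0.0, 1.0]] [[-0.001, 0.972, 0.233, 0.066], [1.0, 0.0, 0.001, -0.0], [0.001, 0.233, -0.972, -0.157], [0.0, 0.0, 0.0, 1.0]]
fin 573 [ 0.47304591 -0.3137757   0.0647122 ] ((472.61138916015625, -314.6096496582031), (34.969810485839844, 9.338375091552734), 70.7046890258789)
body 1456 [ 0.47317636 -0.31404282  0.03382732] ((472.5854797363281, -315.3558654785156), (40.52680206298828, 37.80059051513672), 70.72607421875)
```

View pics/w1.png

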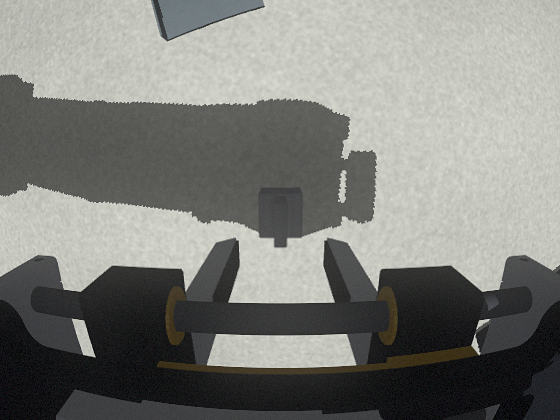

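Request:
step_arm(
  motion=[-1, -1.5, 30, 0, 0, 0, 0, 0, 30, 0, 0, 0, 0, 0, 20, 0, 0, 0, 0, 0, 9, 0, 0, 0, 0, 0, 0, 0, 0, 0, 0, 0, 0, 0, 0, 0],
)

```text
time_s: 3.7
eef_pos: [0.4733, -0.315, 0.0601]
tool_rot: [[0.332, 0.943, 0.002], [0.943, -0.332, -0.001], [-0.001, 0.002, -1.0]]
ft_force: [0.4, -0.2, -0.2]
finger_gap: 0.0502
grasp_force: 0.0
```

Request:
step_arm(
  motion=[0, 0, 0, 0, 0, 0, 0, 0, 0, 0, 0, 0, 0, 0, 0, 0, 0, 0, 0, 0, 0, 0, 0, 0, 0, 0, 0, 0, 0, 0, 0, 0, 0, 0, 0, 0, 0, 0, 0, 0, 0, 0, 0, 0, 0, 0, 0, 0],
  grip=0,
  force=45,
)

```text
time_s: 4.5
eef_pos: [0.4725, -0.3144, 0.0584]
tool_rot: [[0.332, 0.943, -0.0], [0.943, -0.332, 0.0], [0.0, -0.0, -1.0]]
ft_force: [0.5, -0.6, -2.3]
finger_gap: 0.0101
grasp_force: 45.0
```

Request:
step_arm(
  motion=[0, 0, -30, 0, 0, 0, 0, 0, -30, 0, 0, 0, 36, -8.5, 0, 0, 0, 0, 36, -8.5, 0, 0, 0, 0, 36, -8.5, 0, 0, 0, 0, 36, -8.5, 0, 0, 0, 0, 36, -8.5, 0, 0, 0, 0, 33.5, -8.5, 0, 0, 0, 0],
)

```text
time_s: 5.3
eef_pos: [0.4948, -0.0944, 0.1182]
tool_rot: [[0.332, 0.943, -0.001], [0.943, -0.332, 0.0], [-0.0, -0.001, -1.0]]
ft_force: [0.1, 0.3, -5.0]
finger_gap: 0.0102
grasp_force: 45.0
```

Request:
step_arm(
  motion=[0, 0, 0, 0, 0, -8.5, 0, 0, 0, 0, 0, -8.5, 0, 0, 0, 0, 0, -0.4, 0, 0, 0, 0, 0, 0, 0, 0, 0, 0, 0, 0, 0, 0, 0, 0, 0, 0],
)

```text
time_s: 5.9
eef_pos: [0.4952, -0.0963, 0.1184]
tool_rot: [[0.037, 0.999, -0.0], [0.999, -0.037, 0.0], [0.0, -0.0, -1.0]]
ft_force: [-0.1, 0.5, -5.5]
finger_gap: 0.0093
grasp_force: 45.0
```

```bash
cat >> h.py <<'E'
def wcloud():
    s=state();d=imaging.get_image("wrist")
    K=d["K"];z=d["depth"].astype(float);r,c=np.indices(z.shape);u=(c-K[0,2])/K[0,0];v=(r-K[1,2])/K[1,1]
    R=np.hypot(u,v);t=np.tan(np.minimum(R,1.4))/np.maximum(R,1e-9)
    P=np.stack([u*t*z,-v*t*z,-z],-1);M=d["mount"];P=P@M[:3,:3].T+M[:3,3]
    P=P@np.array(s["tool_rot"]).T+s["eef_pos"];P[(z<=0)|(R>1.3)]=np.nan
    return s,d,P
E
python3 - <<'E'
from h import *
s,d,P=wcloud();print(s["time_s"],s["eef_pos"],s["tool_rot"],s["ft_force"])
cv2.imwrite("pics/w2.png",d["frame"]);np.save("w2.npy",P)
for t in imaging.trace(d,"block1")[:9]:
    p=P[t["pixels"]];p=p[p[:,2]>.028]
    if len(p)>20: print("b",round(t["p"],2),p.mean(0).round(4),cv2.minAreaRect((p[:,:2]*1000).astype(np.float32)))
Q=P.reshape(-1,3);Q=Q[np.isfinite(Q[:,0])]
w=Q[(Q[:,2]>.017)&(Q[:,2]<.022)&(Q[:,1]>.05)&(Q[:,1]<.13)]
for nm,a,b in(("wl",.47,.487),("wr",.515,.54)):
    k=w[(w[:,0]>a)&(w[:,0]<b)]
    if len(k)>5:
        print(nm,len(k),line(k[:,:2]),k.min(0),k.max(0))
f=Q[(Q[:,2]>.0025)&(Q[:,2]<.0055)&(Q[:,1]<.0)&(Q[:,1]>-.13)]
for y in np.arange(-.12,0,.02):
    k=f[np.abs(f[:,1]-y)<.004];print(y.round(3),len(k),np.percentile(k[:,0],[.5,99.5]) if len(k) else "")
pd=Q[(Q[:,2]>.02)&(Q[:,1]>.115)&(Q[:,1]<.145)&(Q[:,0]>.488)&(Q[:,0]<.52)]
print("pad",len(pd),np.percentile(pd[:,1],[5,50,95]) if len(pd) else "")
E
```

```text
5.9 [ 0.49523936 -0.09625766  0.11838501] [[ 3.73912812e-02  9.99300682e-01 -1.99165271e-04]
 [ 9.99300701e-01 -3.73912764e-02  2.77101402e-05]
 [ 2.02437183e-05 -2.00062112e-04 -9.99999980e-01]] [-0.14874144  0.48703692 -5.51997248]
b 0.97 [ 0.4963 -0.0345  0.0306] ((496.4313659667969, -34.32999801635742), (11.838170051574707, 39.63589859008789), 85.4232406616211)
b 0.96 [ 0.495  -0.0648  0.0306] ((495.03375244140625, -64.5649185180664), (11.936620712280273, 38.91312789916992), 87.64751434326172)
b 0.88 [ 0.4963 -0.0492  0.0305] ((496.1288146972656, -49.27796173095703), (12.271228790283203, 37.866737365722656), 87.89234924316406)
b 0.69 [ 0.4982 -0.0197  0.0306] ((498.2932434082031, -19.525239944458008), (11.873513221740723, 39.781410217285156), 86.42286682128906)
b 0.68 [ 0.4992 -0.005   0.0305] ((499.179443359375, -4.931119918823242), (11.622644424438477, 38.69680404663086), 88.1210708618164)
b 0.61 [0.4979 0.0101 0.0305] ((497.92816162109375, 10.606023788452148), (12.44198989868164, 39.598907470703125), 86.7488784790039)
wl 125 (array([0.01725488, 0.9998511 ], dtype=float32), array([477.49994 ,  67.805016], dtype=float32)) [0.47047999 0.05039026 0.01705388] [0.47918779 0.08494631 0.02192485]
wr 111 (array([0.0491841, 0.9987897], dtype=float32), array([522.6433 ,  66.84409], dtype=float32)) [0.52113315 0.05028763 0.01708373] [0.52437264 0.0847826  0.02146334]
-0.12 256 [0.42523704 0.5233426 ]
-0.1 413 [0.42597455 0.52352716]
-0.08 1020 [0.42708193 0.52465487]
-0.06 670 [0.42781168 0.69780839]
-0.04 714 [0.42842008 0.52632134]
-0.02 590 [0.4290235  0.52698055]
pad 0
```

View pics/w2.png

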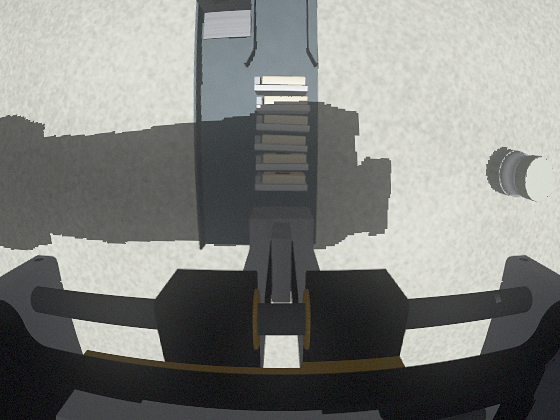

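Request:
step_arm(
  motion=[0, -0.7, 20, 0, 0, 0, 0, 0, 20, 0, 0, 0, 0, 0, 10, 0, 0, 0, 0, 0, 3, 0, 0, 0, 0, 0, 2, 0, 0, 0, 0, 0, 0, 0, 0, 0, 0, 0, 0, 0, 0, 0],
)

```text
time_s: 6.7
eef_pos: [0.495, -0.0962, 0.064]
tool_rot: [[0.035, 0.999, 0.001], [0.999, -0.035, -0.0], [-0.0, 0.001, -1.0]]
ft_force: [0.5, 0.7, -5.0]
finger_gap: 0.0098
grasp_force: 45.0
```

Request:
step_arm(
  motion=[0, 0, 0.5, 0, 0, 0, 0, 0, 0.3, 0, 0, 0, 0, 0, 0, 0, 0, 0, 0, 0, 0, 0, 0, 0],
)

```text
time_s: 7.1
eef_pos: [0.4946, -0.0961, 0.0627]
tool_rot: [[0.035, 0.999, -0.0], [0.999, -0.035, 0.0], [0.0, -0.0, -1.0]]
ft_force: [-0.0, -0.3, -5.5]
finger_gap: 0.0098
grasp_force: 45.0
```

Request:
step_arm(
  motion=[0, 0, 0.4, 0, 0, 0, 0, 0, 0, 0, 0, 0, 0, 0, 0, 0, 0, 0],
)

```text
time_s: 7.4
eef_pos: [0.4947, -0.0961, 0.0623]
tool_rot: [[0.035, 0.999, 0.0], [0.999, -0.035, -0.0], [-0.0, 0.0, -1.0]]
ft_force: [0.0, -0.7, -1.7]
finger_gap: 0.0097
grasp_force: 45.0
```

Request:
step_arm(
  motion=[0, 0, 0.3, 0, 0, 0, 0, 0, 0, 0, 0, 0, 0, 0, 0, 0, 0, 0],
)

```text
time_s: 7.7
eef_pos: [0.4947, -0.0961, 0.0623]
tool_rot: [[0.035, 0.999, 0.0], [0.999, -0.035, -0.0], [-0.0, 0.0, -1.0]]
ft_force: [-3.0, 0.3, 6.1]
finger_gap: 0.0095
grasp_force: 45.0
```

Request:
step_arm(
  motion=[0, 0, -0.3, 0, 0, 0, 2, 0, 0, 0, 0, 0, 2, 0, 0, 0, 0, 0, 2, 0, 0, 0, 0, 0, 2, 0, 0, 0, 0, 0, 2, 0, 0, 0, 0, 0, 2, 0, 0, 0, 0, 0, 2, 0, 0, 0, 0, 0],
)

```text
time_s: 8.5
eef_pos: [0.4952, -0.082, 0.0623]
tool_rot: [[0.035, 0.999, 0.0], [0.999, -0.035, -0.0], [-0.0, 0.0, -1.0]]
ft_force: [0.4, -5.1, 7.9]
finger_gap: 0.0098
grasp_force: 45.0
```

Request:
step_arm(
  motion=[2.5, 0, 0, 0, 0, 0, 2.5, 0, 0, 0, 0, 0, 2.5, 0, 0, 0, 0, 0, 2.5, 0, 0, 0, 0, 0, 2.5, 0, 0, 0, 0, 0, 2.5, 0, 0, 0, 0, 0, 2.5, 0, 0, 0, 0, 0, 2.5, 0, 0, 0, 0, 0],
)

```text
time_s: 9.3
eef_pos: [0.4958, -0.0623, 0.0624]
tool_rot: [[0.035, 0.999, -0.0], [0.999, -0.035, -0.0], [-0.0, 0.0, -1.0]]
ft_force: [-1.5, -10.9, 6.3]
finger_gap: 0.0099
grasp_force: 45.0
```

```bash
cat > look.py <<'E'
from h import *
import sys
s,d,P=wcloud();print(s["time_s"],s["eef_pos"].round(4),s["tool_rot"][0].round(4),s["ft_force"].round(1))
cv2.imwrite(f"pics/{sys.argv[1]}.png",d["frame"])
for t in imaging.trace(d,"block1")[:9]:
    p=P[t["pixels"]];p=p[p[:,2]>.028]
    if len(p)>20:
        r=cv2.minAreaRect((p[:,:2]*1000).astype(np.float32));print("b",round(t["p"],2),p.mean(0).round(4),np.round(r[1],1),round(r[2],1),"dy from TCP",round((p[:,1].mean()-s["eef_pos"][1])*1000,1))
Q=P.reshape(-1,3);Q=Q[np.isfinite(Q[:,0])]
w=Q[(Q[:,2]>.017)&(Q[:,2]<.022)&(Q[:,1]>.055)&(Q[:,1]<.13)]
for nm,a,b in(("wl",.474,.486),("wr",.519,.53)):
    k=w[(w[:,0]>a)&(w[:,0]<b)]
    if len(k)>5: print(nm,len(k),*line(k[:,:2]))
k=Q[(Q[:,2]>.016)&(Q[:,2]<.035)&(Q[:,1]>.11)&(Q[:,1]<.2)&(Q[:,0]>.485)&(Q[:,0]<.52)]
print("pad",np.histogram(k[:,1]*1000,np.arange(110,200,4))[0])
E
python3 look.py w3
```

```text
9.3 [ 0.4958 -0.0623  0.0624] [ 0.0352  0.9994 -0.    ] [ -1.5 -10.9   6.3]
b 0.92 [ 0.4997 -0.0009  0.0306] [11.1 40. ] 88.1 dy from TCP 61.4
b 0.86 [ 0.4966 -0.0375  0.0308] [11.8 38.8] 87.8 dy from TCP 24.8
b 0.83 [ 0.4979 -0.0128  0.0306] [13.2 39.8] 87.8 dy from TCP 49.4
b 0.83 [0.499  0.0228 0.0306] [12.2 39.1] 87.9 dy from TCP 85.0
b 0.6 [ 0.4979 -0.0253  0.0307] [13.7 38.8] 88.3 dy from TCP 37.0
b 0.59 [0.4997 0.0107 0.0306] [12.2 39.3] 87.1 dy from TCP 73.0
wl 227 [0.03035099 0.9995393 ] [477.9504   74.37968]
wr 196 [0.03977699 0.99920857] [522.78406   73.434654]
pad [0 0 0 0 0 0 0 0 0 0 0 0 0 0 0 0 0 0 0 0 0 0]
```

Request:
step_arm(
  motion=[0, 0, -0.3, 0, 0, 0, 2.5, 0, 0, 0, 0, 0, 2.5, 0, 0, 0, 0, 0, 2.5, 0, 0, 0, 0, 0, 2.5, 0, 0, 0, 0, 0, 2.5, 0, 0, 0, 0, 0, 2.5, 0, 0, 0, 0, 0, 2.5, 0, 0, 0, 0, 0],
)

```text
time_s: 10.2
eef_pos: [0.4963, -0.0442, 0.0624]
tool_rot: [[0.035, 0.999, -0.0], [0.999, -0.035, 0.0], [0.0, -0.0, -1.0]]
ft_force: [-0.3, -1.0, -6.0]
finger_gap: 0.0096
grasp_force: 45.0
```

Request:
step_arm(
  motion=[2.5, 0, 0, 0, 0, 0, 2.5, 0, 0, 0, 0, 0, 2.5, 0, 0, 0, 0, 0, 2.5, 0, 0, 0, 0, 0, 2.5, 0, 0, 0, 0, 0, 2.5, 0, 0, 0, 0, 0, 2.5, 0, 0, 0, 0, 0, 2.5, 0, 0, 0, 0, 0],
)

```text
time_s: 11.0
eef_pos: [0.4971, -0.0247, 0.0626]
tool_rot: [[0.035, 0.999, -0.0], [0.999, -0.035, -0.0], [-0.0, -0.0, -1.0]]
ft_force: [-1.0, -1.9, -5.1]
finger_gap: 0.0097
grasp_force: 45.0
```

```bash
python3 look.py w4
```

```text
11.0 [ 0.4971 -0.0247  0.0626] [ 3.500e-02  9.994e-01 -2.000e-04] [-1.  -1.9 -5.1]
b 0.88 [0.5006 0.0369 0.0305] [11.7 39.5] 88.5 dy from TCP 61.5
b 0.86 [0.499  0.0606 0.0305] [12.  39.6] 87.9 dy from TCP 85.3
b 0.83 [0.4982 0.0006 0.0307] [11.6 38.9] 88.1 dy from TCP 25.3
b 0.73 [0.499  0.0126 0.0306] [12.1 38.9] 89.3 dy from TCP 37.3
b 0.73 [0.5004 0.0486 0.0306] [12.2 40.4] 88.5 dy from TCP 73.3
b 0.68 [0.4988 0.0248 0.0306] [11.8 39.2] 88.1 dy from TCP 49.5
wl 490 [0.03672068 0.9993256 ] [478.72504  98.75919]
wr 414 [0.03727343 0.9993051 ] [523.45074  91.34927]
pad [0 0 0 0 0 0 0 0 0 0 0 0 0 0 0 0 0 0 0 0 0 0]
```

Request:
step_arm(
  motion=[2.5, 0, 0, 0, 0, 0, 2.5, 0, 0, 0, 0, 0, 2.5, 0, 0, 0, 0, 0, 2.5, 0, 0, 0, 0, 0, 2.5, 0, 0, 0, 0, 0, 2.5, 0, 0, 0, 0, 0, 2.5, 0, 0, 0, 0, 0, 2.5, 0, 0, 0, 0, 0],
)

```text
time_s: 11.9
eef_pos: [0.4978, -0.0044, 0.0625]
tool_rot: [[0.035, 0.999, -0.0], [0.999, -0.035, 0.0], [0.0, -0.0, -1.0]]
ft_force: [0.4, -2.2, -5.5]
finger_gap: 0.0098
grasp_force: 45.0
```

Request:
step_arm(
  motion=[2.5, 0, 0, 0, 0, 0, 2.5, 0, 0, 0, 0, 0, 2.5, 0, 0, 0, 0, 0, 2.5, 0, 0, 0, 0, 0, 2.5, 0, 0, 0, 0, 0, 2.5, 0, 0, 0, 0, 0, 2.5, 0, 0, 0, 0, 0, 2.5, 0, 0, 0, 0, 0],
)

```text
time_s: 12.7
eef_pos: [0.4985, 0.0155, 0.0626]
tool_rot: [[0.035, 0.999, -0.0], [0.999, -0.035, 0.0], [0.0, -0.0, -1.0]]
ft_force: [-0.2, -0.9, -4.2]
finger_gap: 0.0096
grasp_force: 45.0
```

Request:
step_arm(
  motion=[2, 0, 0, 0, 0, 0, 2, 0, 0, 0, 0, 0, 2, 0, 0, 0, 0, 0, 2, 0, 0, 0, 0, 0, 2, 0, 0, 0, 0, 0, 1, 0, 0, 0, 0, 0],
)

```text
time_s: 13.3
eef_pos: [0.4989, 0.0266, 0.0625]
tool_rot: [[0.035, 0.999, -0.0], [0.999, -0.035, 0.0], [0.0, -0.0, -1.0]]
ft_force: [-0.7, -2.6, -4.6]
finger_gap: 0.0101
grasp_force: 45.0
```

```bash
python3 look.py w5; python3 - <<'E'
from h import *
d=imaging.get_image("top");W=cloud(d)
P=W[(W[...,0]>.486)&(W[...,0]<.516)&(W[...,1]>.09)&(W[...,1]<.17)&(W[...,2]>.022)]
print(np.histogram(P[:,1]*1000,np.arange(90,170,2)))
f=d["frame"];cv2.imwrite("pics/t5.png",cv2.resize(f[230:300,190:310],None,fx=6,fy=6,interpolation=cv2.INTER_CUBIC))
E
```

```text
13.3 [0.4989 0.0266 0.0625] [ 3.470e-02  9.994e-01 -1.000e-04] [-0.7 -2.6 -4.6]
b 0.96 [0.5022 0.0998 0.0305] [12.3 39.7] 88.5 dy from TCP 73.2
b 0.92 [0.5003 0.0762 0.0306] [11.7 38.5] 88.0 dy from TCP 49.6
b 0.88 [0.4998 0.0518 0.0307] [12.4 38.9] 88.0 dy from TCP 25.2
b 0.85 [0.5024 0.088  0.0306] [11.8 38.8] 88.2 dy from TCP 61.4
b 0.73 [0.5007 0.064  0.0306] [12.8 38.4] 88.4 dy from TCP 37.4
b 0.6 [0.5007 0.1117 0.0305] [12.4 38.5] 89.2 dy from TCP 85.2
wl 525 [0.02886939 0.9995832 ] [478.47437  91.84912]
wr 396 [0.03734455 0.99930245] [523.4713   94.06868]
pad [382 381  15   0   0   0 403 125 160 148 512 338 306  46  77  71  72  61
   1   0   0   0]
(array([18,  2,  4,  0,  0,  0,  0,  0,  0,  0,  0,  0,  0,  0,  0,  0,  0,
        0,  0,  0,  0,  0,  0,  0,  0,  0,  0,  0,  0,  0,  1, 11, 13,  8,
        9, 11, 13,  2,  0]), array([ 90,  92,  94,  96,  98, 100, 102, 104, 106, 108, 110, 112, 114,
       116, 118, 120, 122, 124, 126, 128, 130, 132, 134, 136, 138, 140,
       142, 144, 146, 148, 150, 152, 154, 156, 158, 160, 162, 164, 166,
       168]))
```

View pics/w5.png

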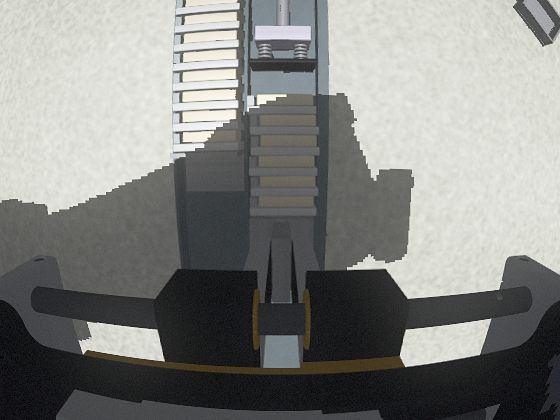

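```bash
cat > pad.py <<'E'
from h import *
s,d,P=wcloud();Q=P.reshape(-1,3);Q=Q[np.isfinite(Q[:,0])]
u=np.array([.037,.9993]);t=Q[:,:2]@u*1000
k=(Q[:,2]>.016)&(Q[:,2]<.036)&(np.abs(Q[:,0]-.5015)<.016)
print(s["eef_pos"].round(4),s["ft_force"].round(1),"TCP t",round(s["eef_pos"][:2]@u*1000,2))
h,e=np.histogram(t[k],np.arange(126,180,1));print([(int(b),int(a)) for a,b in zip(h,e) if a])
E
python3 pad.py
```

```text
[0.4989 0.0265 0.0625] [ 0.  -0.6 -5.8] TCP t 44.96
[(126, 85), (127, 109), (128, 102), (129, 65), (130, 98), (131, 76), (132, 100), (133, 107), (134, 82), (135, 87), (136, 84), (137, 5), (154, 44), (155, 270), (156, 93), (157, 59), (160, 28), (161, 55), (162, 15), (163, 62), (164, 23), (165, 30), (166, 53), (167, 13), (168, 66), (169, 63), (170, 246), (171, 84), (172, 80), (173, 83), (174, 81), (175, 71), (176, 82), (177, 81), (178, 74)]
```

Request:
step_arm(
  motion=[2, 0, 0, 0, 0, 0, 2, 0, 0, 0, 0, 0, 2, 0, 0, 0, 0, 0, 2, 0, 0, 0, 0, 0, 0, 0, 0, 0, 0, 0, 0, 0, 0, 0, 0, 0],
)

```text
time_s: 14.1
eef_pos: [0.4992, 0.0345, 0.0626]
tool_rot: [[0.035, 0.999, 0.0], [0.999, -0.035, 0.0], [0.0, 0.0, -1.0]]
ft_force: [0.4, 0.7, -6.1]
finger_gap: 0.0099
grasp_force: 45.0
```

```bash
python3 pad.py
```

```text
[0.4992 0.0345 0.0626] [ 0.4  0.7 -6.1] TCP t 52.97
[(126, 62), (127, 106), (128, 104), (129, 63), (130, 105), (131, 108), (132, 97), (133, 93), (134, 88), (135, 110), (136, 106), (137, 62), (138, 98), (139, 71), (140, 100), (141, 106), (142, 81), (143, 81), (144, 87), (145, 1), (154, 19), (155, 271), (156, 97), (157, 78), (158, 11), (159, 11), (160, 15), (161, 65), (162, 19), (163, 55), (164, 43), (165, 36), (166, 43), (167, 15), (168, 58), (169, 55), (170, 232), (171, 86), (172, 87), (173, 74), (174, 95), (175, 71), (176, 91), (177, 83), (178, 74)]
```

Request:
step_arm(
  motion=[2, 0, 0, 0, 0, 0, 2, 0, 0, 0, 0, 0, 2, 0, 0, 0, 0, 0, 2, 0, 0, 0, 0, 0, 0.5, 0, 0, 0, 0, 0],
)

```text
time_s: 14.65
eef_pos: [0.4994, 0.0432, 0.0625]
tool_rot: [[0.035, 0.999, -0.0], [0.999, -0.035, 0.0], [0.0, -0.0, -1.0]]
ft_force: [0.3, -1.6, -5.5]
finger_gap: 0.0098
grasp_force: 45.0
```

Request:
step_arm(
  motion=[0.25, 0, 0, 0, 0, 0, 0.25, 0, 0, 0, 0, 0],
)

```text
time_s: 14.85
eef_pos: [0.4994, 0.0432, 0.0625]
tool_rot: [[0.035, 0.999, -0.0], [0.999, -0.035, -0.0], [-0.0, -0.0, -1.0]]
ft_force: [-1.4, -1.6, -4.7]
finger_gap: 0.0094
grasp_force: 45.0
```

Request:
step_arm(
  motion=[0.25, 0, 0, 0, 0, 0, 0.25, 0, 0, 0, 0, 0],
)

```text
time_s: 15.05
eef_pos: [0.4995, 0.0437, 0.0626]
tool_rot: [[0.035, 0.999, -0.0], [0.999, -0.035, 0.0], [0.0, -0.0, -1.0]]
ft_force: [0.1, -1.1, -4.4]
finger_gap: 0.0099
grasp_force: 45.0
```

Request:
step_arm(
  motion=[0.25, 0, 0, 0, 0, 0, 0.25, 0, 0, 0, 0, 0],
)

```text
time_s: 15.25
eef_pos: [0.4995, 0.0443, 0.0626]
tool_rot: [[0.035, 0.999, -0.0], [0.999, -0.035, 0.0], [0.0, -0.0, -1.0]]
ft_force: [0.4, -1.5, -5.1]
finger_gap: 0.0097
grasp_force: 45.0
```

Request:
step_arm(
  motion=[0.25, 0, 0, 0, 0, 0, 0.25, 0, 0, 0, 0, 0],
)

```text
time_s: 15.45
eef_pos: [0.4995, 0.0449, 0.0625]
tool_rot: [[0.035, 0.999, -0.0], [0.999, -0.035, 0.0], [0.0, -0.0, -1.0]]
ft_force: [0.5, -2.6, -4.6]
finger_gap: 0.0098
grasp_force: 45.0
```

```bash
python3 pad.py
```

```text
[0.4995 0.0449 0.0625] [ 0.5 -2.6 -4.6] TCP t 63.31
[(126, 99), (127, 64), (128, 107), (129, 108), (130, 52), (131, 109), (132, 111), (133, 107), (134, 60), (135, 112), (136, 107), (137, 59), (138, 106), (139, 108), (140, 91), (141, 71), (142, 107), (143, 111), (144, 100), (145, 69), (146, 110), (147, 61), (148, 100), (149, 109), (150, 89), (151, 82), (152, 103), (153, 94), (154, 66), (155, 117), (156, 99), (157, 74), (158, 46), (159, 6), (160, 30), (161, 55), (162, 18), (163, 49), (164, 27), (165, 32), (166, 51), (167, 13), (168, 66), (169, 57), (170, 197), (171, 95), (172, 73), (173, 90), (174, 89), (175, 80), (176, 89), (177, 79), (178, 88)]
```

Request:
step_arm(
  motion=[0.25, 0, 0, 0, 0, 0, 0.25, 0, 0, 0, 0, 0, 0, 0, 0, 0, 0, 0],
)

```text
time_s: 15.8
eef_pos: [0.4996, 0.0453, 0.0625]
tool_rot: [[0.035, 0.999, -0.0], [0.999, -0.035, 0.0], [0.0, -0.0, -1.0]]
ft_force: [0.3, -1.5, -4.9]
finger_gap: 0.0096
grasp_force: 45.0
```

Request:
step_arm(
  motion=[0.25, 0, 0, 0, 0, 0, 0.25, 0, 0, 0, 0, 0, 0, 0, 0, 0, 0, 0],
)

```text
time_s: 16.1
eef_pos: [0.4996, 0.0457, 0.0626]
tool_rot: [[0.035, 0.999, -0.0], [0.999, -0.035, -0.0], [-0.0, -0.0, -1.0]]
ft_force: [0.1, -3.1, -3.7]
finger_gap: 0.0097
grasp_force: 45.0
```

Request:
step_arm(
  motion=[0.25, 0, 0, 0, 0, 0, 0.25, 0, 0, 0, 0, 0, 0, 0, 0, 0, 0, 0],
)

```text
time_s: 16.4
eef_pos: [0.4996, 0.0461, 0.0626]
tool_rot: [[0.035, 0.999, -0.0], [0.999, -0.035, -0.0], [-0.0, -0.0, -1.0]]
ft_force: [-1.4, -5.1, -2.4]
finger_gap: 0.0098
grasp_force: 45.0
```

```bash
python3 pad.py
```

```text
[0.4996 0.0461 0.0626] [-1.4 -5.1 -2.4] TCP t 64.59
[(126, 58), (127, 105), (128, 108), (129, 94), (130, 69), (131, 102), (132, 112), (133, 66), (134, 101), (135, 112), (136, 102), (137, 63), (138, 109), (139, 107), (140, 60), (141, 106), (142, 108), (143, 81), (144, 95), (145, 100), (146, 112), (147, 105), (148, 63), (149, 100), (150, 71), (151, 103), (152, 103), (153, 82), (154, 90), (155, 100), (156, 105), (157, 84), (158, 102), (159, 2), (160, 24), (161, 36), (162, 38), (163, 12), (164, 61), (165, 19), (166, 51), (167, 41), (168, 28), (169, 59), (170, 218), (171, 95), (172, 79), (173, 87), (174, 84), (175, 83), (176, 86), (177, 86), (178, 82)]
```

Request:
step_arm(
  motion=[0.25, 0, 0, 0, 0, 0, 0.25, 0, 0, 0, 0, 0, 0, 0, 0, 0, 0, 0],
)

```text
time_s: 16.75
eef_pos: [0.4996, 0.0465, 0.0626]
tool_rot: [[0.035, 0.999, -0.0], [0.999, -0.035, -0.0], [-0.0, -0.0, -1.0]]
ft_force: [-0.3, -6.5, -2.5]
finger_gap: 0.0098
grasp_force: 45.0
```

Request:
step_arm(
  motion=[0.25, 0, 0, 0, 0, 0, 0.25, 0, 0, 0, 0, 0, 0, 0, 0, 0, 0, 0, 0, 0, 0, 0, 0, 0],
)

```text
time_s: 17.15
eef_pos: [0.4996, 0.0468, 0.0626]
tool_rot: [[0.035, 0.999, -0.0], [0.999, -0.035, -0.001], [-0.001, -0.0, -1.0]]
ft_force: [-1.9, -7.2, -0.2]
finger_gap: 0.0099
grasp_force: 45.0
```

```bash
python3 pad.py | sed 's/\[(126.*(150/(150/'
```

```text
[0.4996 0.0468 0.0626] [-1.9 -7.2 -0.2] TCP t 65.25
(150, 79), (151, 108), (152, 100), (153, 79), (154, 96), (155, 97), (156, 81), (157, 100), (158, 106), (159, 57), (161, 22), (162, 47), (163, 34), (164, 20), (165, 58), (166, 15), (167, 63), (168, 32), (169, 59), (170, 211), (171, 90), (172, 80), (173, 94), (174, 82), (175, 79), (176, 88), (177, 79), (178, 91)]
```

Request:
step_arm(
  motion=[0.3, 0, 0, 0, 0, 0, 0.3, 0, 0, 0, 0, 0, 0, 0, 0, 0, 0, 0, 0, 0, 0, 0, 0, 0],
)

```text
time_s: 17.6
eef_pos: [0.4996, 0.0472, 0.0626]
tool_rot: [[0.035, 0.999, -0.0], [0.999, -0.035, -0.001], [-0.001, -0.0, -1.0]]
ft_force: [-2.0, -8.8, -1.0]
finger_gap: 0.0097
grasp_force: 45.0
```

```bash
python3 pad.py | sed 's/\[(126.*(150/(150/'; python3 pad.py | sed 's/\[(126.*(150/(150/'
```

```text
[0.4996 0.0472 0.0626] [-2.  -8.8 -1. ] TCP t 65.69
(150, 91), (151, 73), (152, 109), (153, 98), (154, 75), (155, 101), (156, 95), (157, 93), (158, 92), (159, 105), (160, 3), (161, 20), (162, 28), (163, 46), (164, 11), (165, 52), (166, 26), (167, 56), (168, 40), (169, 39), (170, 193), (171, 97), (172, 86), (173, 82), (174, 91), (175, 75), (176, 92), (177, 86), (178, 83)]
[0.4996 0.0472 0.0626] [ 0.1 -8.3 -0.6] TCP t 65.67
(150, 94), (151, 74), (152, 107), (153, 99), (154, 78), (155, 97), (156, 87), (157, 106), (158, 87), (159, 99), (160, 6), (161, 21), (162, 29), (163, 44), (164, 12), (165, 60), (166, 19), (167, 55), (168, 38), (169, 44), (170, 195), (171, 93), (172, 80), (173, 87), (174, 95), (175, 75), (176, 90), (177, 86), (178, 84)]
```

Request:
step_arm(
  motion=[0, 0, 0.3, 0, 0, 0, 0, 0, 0, 0, 0, 0, 0, 0, 0, 0, 0, 0],
)

```text
time_s: 18.0
eef_pos: [0.4996, 0.0472, 0.0624]
tool_rot: [[0.035, 0.999, -0.0], [0.999, -0.035, -0.001], [-0.001, -0.0, -1.0]]
ft_force: [-1.8, -9.5, 0.7]
finger_gap: 0.0095
grasp_force: 45.0
```

Request:
step_arm(
  motion=[-0.2, 0, 0, 0, 0, 0, -0.2, 0, 0, 0, 0, 0, 0, 0, 0, 0, 0, 0],
)

```text
time_s: 18.3
eef_pos: [0.4997, 0.0471, 0.0624]
tool_rot: [[0.035, 0.999, -0.0], [0.999, -0.035, -0.0], [-0.0, -0.0, -1.0]]
ft_force: [-1.5, -6.6, 0.4]
finger_gap: 0.0097
grasp_force: 45.0
```

```bash
python3 pad.py | sed 's/\[(126.*(150/(150/'
```

```text
[0.4997 0.0471 0.0624] [-1.5 -6.6  0.4] TCP t 65.59
(150, 105), (151, 79), (152, 90), (153, 104), (154, 83), (155, 81), (156, 104), (157, 101), (158, 77), (159, 104), (161, 23), (162, 36), (163, 39), (164, 12), (165, 59), (166, 21), (167, 56), (168, 37), (169, 59), (170, 179), (171, 95), (172, 96), (173, 77), (174, 90), (175, 92), (176, 78), (177, 89), (178, 80)]
```

Row held while force dropped by 3 N. Ease further.

Request:
step_arm(
  motion=[-0.2, 0, 0, 0, 0, 0, -0.2, 0, 0, 0, 0, 0, 0, 0, 0, 0, 0, 0],
)

```text
time_s: 18.65
eef_pos: [0.4996, 0.0471, 0.0623]
tool_rot: [[0.035, 0.999, -0.0], [0.999, -0.035, -0.0], [-0.0, -0.0, -1.0]]
ft_force: [-1.2, -3.8, -0.4]
finger_gap: 0.0096
grasp_force: 45.0
```

Request:
step_arm(
  motion=[-0.2, 0, 0, 0, 0, 0, 0, 0, 0, 0, 0, 0, 0, 0, 0, 0, 0, 0],
)

```text
time_s: 18.95
eef_pos: [0.4996, 0.0471, 0.0623]
tool_rot: [[0.035, 0.999, 0.0], [0.999, -0.035, 0.0], [0.0, 0.0, -1.0]]
ft_force: [-1.9, -3.3, 2.2]
finger_gap: 0.0097
grasp_force: 45.0
```

```bash
python3 pad.py | sed 's/\[(126.*(150/(150/'
```

```text
[0.4996 0.0471 0.0623] [-1.9 -3.3  2.2] TCP t 65.51
(150, 108), (151, 83), (152, 86), (153, 105), (154, 98), (155, 72), (156, 100), (157, 111), (158, 74), (159, 99), (161, 25), (162, 37), (163, 42), (164, 11), (165, 60), (166, 20), (167, 50), (168, 39), (169, 46), (170, 209), (171, 80), (172, 96), (173, 84), (174, 82), (175, 91), (176, 74), (177, 94), (178, 82)]
```

Request:
step_arm(
  motion=[-0.2, 0, 0, 0, 0, 0, -0.1, 0, 0, 0, 0, 0, 0, 0, 0, 0, 0, 0],
)

```text
time_s: 19.3
eef_pos: [0.4997, 0.0469, 0.0623]
tool_rot: [[0.035, 0.999, 0.0], [0.999, -0.035, 0.0], [0.0, 0.0, -1.0]]
ft_force: [-1.4, 0.3, 2.9]
finger_gap: 0.0092
grasp_force: 45.0
```

Request:
step_arm(
  motion=[0, 0, 0, 0, 0, 0, 0, 0, 0, 0, 0, 0],
  force=10,
)

```text
time_s: 19.5
eef_pos: [0.4997, 0.0469, 0.0623]
tool_rot: [[0.035, 0.999, 0.0], [0.999, -0.035, 0.0], [0.0, 0.0, -1.0]]
ft_force: [-2.2, 0.7, 3.2]
finger_gap: 0.0101
grasp_force: 10.0
```

Request:
step_arm(
  motion=[0, 0, 0, 0, 0, 0, 0, 0, 0, 0, 0, 0, 0, 0, 0, 0, 0, 0, 0, 0, 0, 0, 0, 0],
  grip=26,
)

```text
time_s: 19.9
eef_pos: [0.4996, 0.0467, 0.0622]
tool_rot: [[0.035, 0.999, 0.0], [0.999, -0.035, 0.0], [0.0, 0.0, -1.0]]
ft_force: [0.7, -0.0, -0.3]
finger_gap: 0.0261
grasp_force: 0.0
```

```bash
python3 pad.py | sed 's/\[(126.*(150/(150/'; python3 look.py w6
```

```text
[0.4996 0.0467 0.0622] [ 0.7 -0.  -0.3] TCP t 65.13
(150, 84), (151, 83), (152, 105), (153, 100), (154, 71), (155, 100), (156, 102), (157, 85), (158, 95), (159, 54), (160, 1), (161, 21), (162, 53), (163, 21), (164, 39), (165, 44), (166, 23), (167, 59), (168, 21), (169, 60), (170, 218), (171, 88), (172, 88), (173, 79), (174, 93), (175, 74), (176, 99), (177, 75), (178, 84)]
19.95 [0.4996 0.0467 0.0622] [0.0349 0.9994 0.    ] [ 0.8 -0.1  0.3]
b 0.96 [0.5027 0.1197 0.0306] [11.3 39.7] 88.2 dy from TCP 73.0
b 0.92 [0.5029 0.1078 0.0305] [11.8 39.8] 88.1 dy from TCP 61.2
b 0.88 [0.5002 0.0716 0.0307] [12.6 38.8] 87.1 dy from TCP 25.0
b 0.73 [0.5013 0.0956 0.0306] [11.8 39.1] 87.9 dy from TCP 48.9
b 0.65 [0.5016 0.1318 0.0306] [12.3 39.1] 88.0 dy from TCP 85.1
b 0.59 [0.4601 0.1405 0.0308] [164.7  86.8] 87.9 dy from TCP 93.9
b 0.57 [0.5015 0.0835 0.0307] [12.3 39.4] 88.2 dy from TCP 36.9
wl 519 [0.02945505 0.9995661 ] [478.61636   93.897514]
wr 391 [0.04046225 0.9991811 ] [523.44257  93.37321]
pad [400 413 403 414 428 396 394 322 121 169 451 363 331  67  84  84  84  80
  82  79  71  75]
```

Request:
step_arm(
  motion=[0, 0, -5, 0, 0, 0, 0, 0, -15, 0, 0, 0, 0, 0, -30, 0, 0, 0, 0, 0, -40, 0, 0, 0, 0, 0, -40, 0, 0, 0, 0, 0, 0, 0, 0, 0, 0, 0, 0, 0, 0, 0],
)

```text
time_s: 20.75
eef_pos: [0.4999, 0.0465, 0.1931]
tool_rot: [[0.035, 0.999, 0.002], [0.999, -0.035, -0.0], [-0.0, 0.002, -1.0]]
ft_force: [-0.8, -0.4, -1.0]
finger_gap: 0.0263
grasp_force: 0.0
```

```bash
python3 pad.py | sed 's/\[(126.*(150/(150/'; python3 look.py w7; python3 - <<'E'
from h import *
d=imaging.get_image("top");W=cloud(d)
for q in ["endblock","jar","mould","dropper"]:
    for t in imaging.trace(d,q)[:1]:
        p=W[t["pixels"]&(d["depth"]>0)];print(q,round(t["p"],2),np.median(p,0).round(3),np.percentile(p[:,2],97).round(3))
E
```

```text
[0.4999 0.0465 0.1931] [-0.8 -0.4 -1. ] TCP t 64.97
(150, 32), (151, 31), (152, 32), (153, 32), (154, 32), (155, 31), (156, 34), (157, 33), (158, 33), (159, 32), (161, 6), (162, 16), (163, 8), (164, 16), (165, 16), (166, 7), (167, 17), (168, 15), (169, 61), (170, 33), (171, 32), (172, 32), (173, 32), (174, 31), (175, 32), (176, 31), (177, 32), (178, 32)]
20.8 [0.4993 0.0464 0.1921] [ 3.510e-02  9.994e-01 -1.000e-04] [-0.6  0.6 -0.5]
b 0.89 [0.5025 0.1194 0.0307] [11.9 37.9] 88.2 dy from TCP 73.0
b 0.81 [0.501  0.0959 0.0306] [39.2 12.3] 0.4 dy from TCP 49.5
b 0.76 [0.5014 0.0837 0.0307] [11.9 38.2] 88.1 dy from TCP 37.3
b 0.7 [0.5003 0.0713 0.0308] [12.4 37.5] 89.8 dy from TCP 24.9
b 0.6 [0.5028 0.1073 0.0307] [11.8 38.9] 88.1 dy from TCP 60.9
b 0.6 [0.502  0.1315 0.0306] [12.1 38.7] 88.1 dy from TCP 85.1
wl 189 [0.01530571 0.9998829 ] [478.53738  93.03866]
wr 152 [0.04544667 0.99896675] [523.20245   97.726135]
pad [139 147 140 141 146 139 140 120  48  62 164 140 114  27  23  28  27  28
  26  25  29  29]
jar 0.61 [ 0.713 -0.057  0.056] 0.06
mould 0.55 [0.728 0.211 0.003] 0.015
dropper 0.48 [0.493 0.361 0.042] 0.066
```

View pics/w7.png

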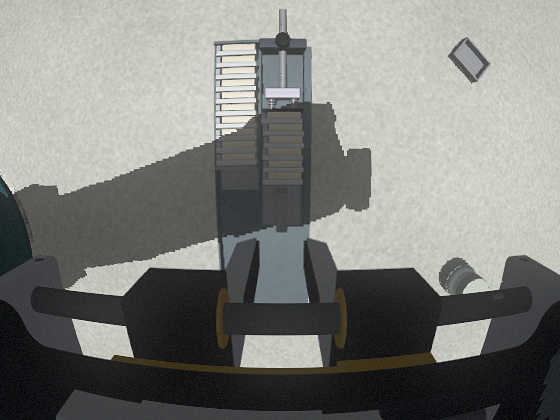

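The picture shows the row at (283, 112–182), square in the lane against the pad at (283, 105). The end block stands close behind it at (283, 208). The jar, mould and dropper bottle have not moved.

```bash
python3 -c "
from plant import workorder
print(workorder.sign_off())"
```

```text
the job is handed in; nothing more can be done
None
```

The job is handed in: all six blocks stand upright and square in the lane with no visible gaps, and the end block stands close up behind them. The push reached about 2.0 mm of pad travel and settled at roughly 1.6 mm on release, still bearing on the pad, with the jar, mould and dropper bottle undisturbed.

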